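# Load a target plate under the spring clip of its stage

## Robot

A 6-joint arm with a two-finger parallel gripper is mounted at the origin on a cart in front of the work surface, level with it; the furniture and walls round the work are solid. World frame = base frame: x ahead of the robot, y to its left, z up, the work surface at z = 0. Lengths are in m, angles in rad, forces in N, time in s.
With the tool pointing down it reaches from about 0.225 to 0.875 m from the base axis. Payload 3.4 kg.
Tool frame: the origin (TCP) lies at the very end of the fingers, on their centre line; the grasp point (between the pads) lies 19 mm behind it; z points along the fingers, y is the line along which they close (so a half turn about z gives the same grasp; the last joint's range is limited). The gripper opens to 85 mm and grips with 20 to 120 N. Pads are 22 mm wide; open, the fingers measure 114 mm over their backs; the gripper's body (76 mm by 85 mm) begins 54 mm behind the grasp point. The pads swing forward as they close: fully open they stand 13 mm farther back than shut.
Start: joints at [1.059, 0.276, 1.505, -0, 1.361, -0.121], TCP at [0.219, 0.532, 0.231] pointing down, gripper open.
Joint ranges: [-2.89, 2.89], [-0.75, 2.08], [0.22, 2.7], [-1.18, 4.32], [0.11, 2.71], [-2.7, 2.7]. Speed limits (rad/s): [2.57, 2.57, 3.14, 3.14, 3.14, 3.14].

## Interface

Orientations are given as a unit quaternion [w, x, y, z].
In Python, from rig import get_state, optics, sign_off gives the robot as it stands.
- The arm moves only by the tool send_rows, never from a script. Its argument "increments" is a list of rows, each an object with "gripper": the gripper's target within -1 to 1 (shut at 1, half-way at 0, fully open at -1); "linear": the shift along the world's x, y, z in m, a list of three; "delta_rot": the turn, a rotation vector about the world's x, y, z in rad, a list of three. In form: [{"gripper": gripper, "linear": [dx, dy, dz], "delta_rot": [rx, ry, rz]}, ...]. A call has 1 to 8 rows; each row is the pose to reach, as a shift and turn from the pose commanded when the call began; what a row does not reach only later rows make up. A row lasts 1/10 s, in which the tool goes at most 50 mm and 8.59 degrees, less where a joint would pass 70% of its speed; a pose out of reach is approached as far as the arm can. A call with a gripper value outside its range is refused whole. The fingers move at their own pace and stop on an object; "newtons" is the grip in N (left out, the last holds). Time passes only in rows, so rows that repeat a pose let the fingers close. It gives the time, the measured TCP pose, the force, the opening and the grip force at its end, in the units of the state.
- get_state(): the state, without advancing time (a new reading comes with each control period).
- optics.get_image(name): name is "side" or "top"; returns a dict with "pixels" (400x640x3 uint8, blue, green, red), "K" (3x3 intrinsics, pixels), "rvec" (rotation vector, rad) and "tvec" (3), from world to camera coordinates, as OpenCV has them. Camera axes: x right, y down, z forward; pixel columns grow to the right and rows downward; lengths in m; the calibration is good to about 2 mm. A picture is of the moment at which its call begins. There is no depth.
- sign_off(): hands the job in; it is judged then, once.
The state is a dict: "clock": time; "qpos": joint angles; "qd": joint speeds; "effort": joint torques, N m; "position": TCP position; "ee_rot": TCP orientation; "contact_force": force on the tool from outside, world axes, zero at the start; "moment": the same for the moment, N m; "width": finger opening in m; "gripper_force": force on a finger pad.
Only numpy, scipy, OpenCV 4.12 (cv2) and the standard library are available. Lean on these libraries where they do the work, as an engineer would, in place of code of your own. Each camera call takes 0.05 s, during which the arm holds its last target. There are 200 camera calls.

## Task

Load the flat metal target plate into the stage: with one fingertip press the long bar of the spring clip down to raise the clip's nose, and while it is held down push the plate along its channel with the other fingertip, beneath the nose and fully home against the end stop. Only when the plate is home let the bar up, so that the clip comes down on the plate and holds it. The plate stays flat in its channel and is never lifted; leave the timer, the small clear case and the marker pen where they are.

Things in the scene. Friction and masses are not known exactly. Their poses are not given: they have to be found in the camera images.
- stage: Grey stage fixed to the bench, 108 (x) x 215 (y) x 22 mm. Origin: centre of its underside, on the bench. Its +y axis is the feed direction, to the robot's left (turned up to 0.15 rad); +x points away from the robot. Channel: floor at z = 10 mm, centre line x = +22, 48 wide between low rails (tops at z = 16), open at the -y end. The clip's hinge axis runs along y at x = -8, z = 22; its end cheeks rise to z = 26.5.
- home (a point): Where the plate's origin (centre of its underside) is when fully home: on the channel floor, at stage x = +22, y = +53.5, z = +10 mm; 2 mm play either way in x. The plate's +y end then touches the end stop, a block across the channel with its face at stage y = +93.5 and its top at z = 22. Axes as the stage's.
- clip (a joint): Spring clip, a rocker on the stage's hinge axis, rad. 0 = at rest, sprung down; grows as the bar is pressed; hard end at 0.50. At 0 the nose blocks the plate, which cannot be forced under. At 0.235 the nose's underside is level with the plate's top (it rests there on a loaded plate); at 0.40 it clears the plate by 5 mm. It springs shut when let go: the bar needs about 2 N to start, 5.5 N at 0.40.
- nose (a point): Centre of the clip's nose, which moves with the clip: a steel cylinder lying along y, 12 mm long, 10 mm thick, at the end of an arm that reaches over the channel. At joint 0 it is at stage x = +22, y = +62.5, z = 20 mm, its underside 5 mm above the channel floor. The arm's top is at z = 34 at rest, about 40 when raised.
- bar_top (a point): Centre of the upper face of the clip's black bar, on the robot's side; moves with the clip. Bar 125 mm long along y (stage y -102.5 to +22.5), 20 wide, 4 thick; it can be pressed, and a tip slid, anywhere along it. At joint 0 at stage x = -38, y = -40, z = 27, outer edge up at z = 31; at 0.40 at x = -38, z = 15, level: a second tip at this height over the channel line, 60 mm off, meets the plate's end face.
- target_plate: Loose flat steel target plate with rows of small dark spots, 44 (x) x 80 (y) x 12 mm thick, 0.11 to 0.22 kg. Origin: centre of its underside. It lies flat in the channel, its axes parallel to the stage's, its +y end 8 to 40 mm short of the clip's nose at the start; it slides freely along the channel.
- lab_timer: White countdown timer, 62 x 68 x 19 mm, beyond the stop end of the stage; bystander. Origin: centre of its underside.
- ferrule_case: Small clear parts case, 46 x 72 x 19 mm, off the open end of the channel; bystander. Origin: centre of its underside.
- marker: Marker pen lying on the bench, 15 x 129 x 16 mm, beyond the stop end of the stage, farther than the timer; bystander. Origin: centre of its underside.
Not all that is in view belongs to the job. Leave any purple look-alike of the target_plate alone.

How it is judged:
By the outcome, as a careful person would: the job done as asked, in the order asked, and still so for the second after the job is handed in, with the robot touching nothing.
It also fails if it takes over 32 s, if anything falls off the work surface, if the arm or the gripper's body presses on something with over 40 N, if the wrist force passes 120 N, or if a joint passes its speed limit or range.

## Working session

There is one attempt and no reset: what is moved stays moved. The work goes in short steps, Python scripts to look and compute and a tool call to move; the robot and the scene stay as the last step left them, time stands still between calls to the robot, and variables do not carry over. Pictures are saved under pics/ and viewed, at most 10 in all, crops included, and the job is handed in when it is done.

Besides the shell and the picture viewer there is one more tool, called after "Request:" by a JSON object that holds its "method" and its "body", one argument or row to a line. send_rows: Moves the arm, as the interface text tells. Its arguments: {"type":"object","properties":{"increments":{"type":"array"},"newtons":{"type":"number"}},"required":["increments"]}

```bash
mkdir -p pics; cat > h.py <<'E'
import numpy as np, cv2
from rig import get_state, optics
def shot(n, f=None):
    d=optics.get_image(n)
    if f: cv2.imwrite('pics/'+f,d['pixels'])
    return d
def ray(d,uv,z):
    R=cv2.Rodrigues(np.array(d['rvec'],float))[0]; t=np.array(d['tvec'],float).ravel()
    c=-R.T@t; uv=np.atleast_2d(np.array(uv,float))
    r=(R.T@np.linalg.inv(np.array(d['K']))@np.c_[uv,np.ones(len(uv))].T).T
    return c+r*((z-c[2])/r[:,2])[:,None]
def proj(d,P):
    return cv2.projectPoints(np.array(P,float).reshape(-1,3),np.array(d['rvec'],float),np.array(d['tvec'],float),np.array(d['K'],float),None)[0].reshape(-1,2)
E
python3 - <<'E'
from h import *
for n in('top','side'):
    d=shot(n,n+'0.png'); R=cv2.Rodrigues(np.array(d['rvec'],float))[0]
    print(n,d['K'],(-R.T@np.array(d['tvec']).ravel()))
s=get_state();print(s)
E
```

```text
top [[404.34546073   0.         317.62621096]
 [  0.         404.34546073 197.94535632]
 [  0.           0.           1.        ]] [0.34134826 0.00186537 0.96720364]
side [[362.46115473   0.         324.02779012]
 [  0.         362.46115473 197.30828173]
 [  0.           0.           1.        ]] [ 0.24143845 -0.70419994  0.51744066]
{'clock': 0.1, 'qpos': array([ 1.05900776e+00,  2.76546133e-01,  1.50598932e+00,  1.12090266e-05,
        1.36068241e+00, -1.20977641e-01]), 'qd': array([-1.49928430e-03, -1.93993785e-03, -3.80427801e-03, -4.86628769e-04,
        1.14058013e-03,  5.86798189e-05]), 'effort': array([ 2.41819544e-04, -4.17697012e+01, -2.46405137e+01, -4.23161964e-04,
        5.73617508e-03, -2.86255056e-05]), 'position': array([0.21880527, 0.53125151, 0.23052486]), 'ee_rot': array([-2.58033581e-04,  1.94165383e-01,  9.80968472e-01, -7.70563254e-04]), 'contact_force': array([-0.62009772, -0.95455535,  1.001545  ]), 'moment': array([-0.03337689,  0.05068967, -0.0308443 ]), 'gripper_force': 0.0, 'width': 0.08520294422314702}
```

View pics/top0.png

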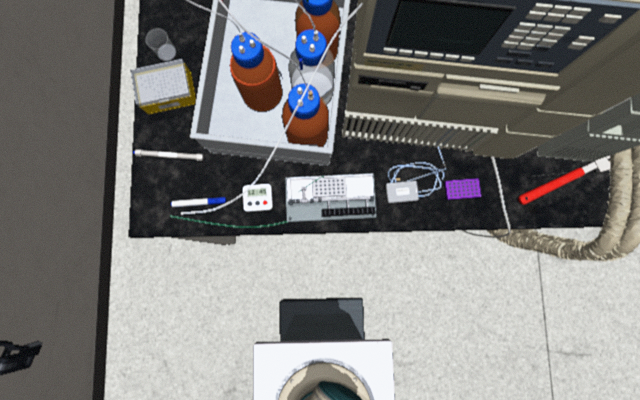

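View pics/side0.png

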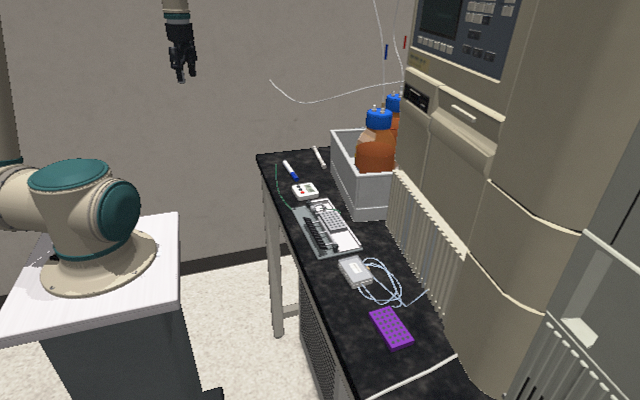

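The top view shows the stage at about (330,197), with the plate's spots near (330,187) and the black bar near (348,211). The timer is at (257,197), the clear case at (402,190), and the purple decoy at (463,188). I'll enlarge both views.

```bash
python3 - <<'E'
import cv2,numpy as np
a=cv2.imread('pics/top0.png')[165:230,275:387]; b=cv2.imread('pics/side0.png')[190:265,285:370]
a=cv2.resize(a,None,fx=7,fy=7,interpolation=cv2.INTER_CUBIC); b=cv2.resize(b,None,fx=7,fy=7,interpolation=cv2.INTER_CUBIC)
cv2.imwrite('pics/ca.png',a);cv2.imwrite('pics/cb.png',b)
E
```

```text
(no output)
```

View pics/ca.png

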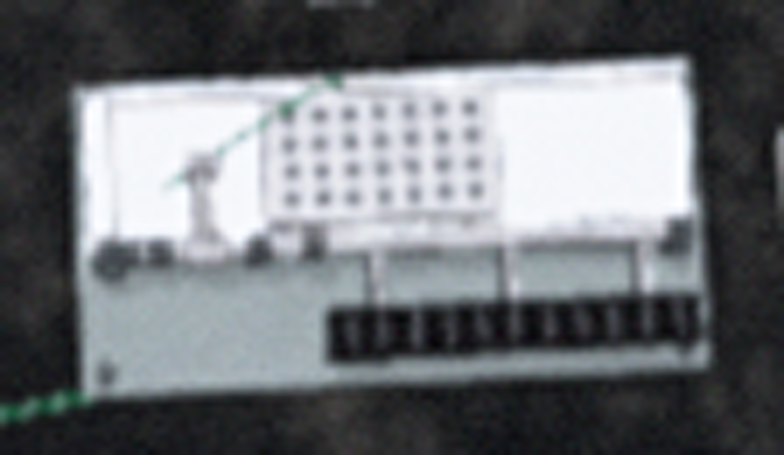

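View pics/cb.png

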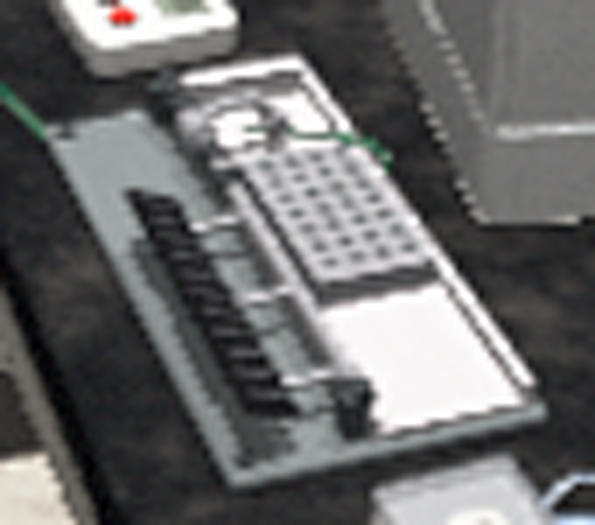

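The crops show the bar from (328,335) to (700,320), the plate from about x=268 to 497, and the nose at (203,170). The open end of the channel is on the right. Next I'll turn these into world positions.

```bash
python3 - <<'E'
from h import *
d=shot('top');s=shot('side')
A=lambda p:np.array(p,float)/7+[275,165]-0.43
B=lambda p:np.array(p,float)/7+[285,190]-0.43
bar=ray(d,A([[328,336],[700,319]]),.027); print('bar ends',bar)
v=bar[0]-bar[1]; th=np.arctan2(-v[0],v[1]); print('yaw bar',th,np.linalg.norm(v))
print('barS',ray(s,B([[150,205],[285,405]]),.027))
sp=ray(d,A([[288,110],[470,107],[291,198],[474,190]]),.022); print('spots',sp)
v=(sp[0]-sp[1]);print('yaw spots',np.arctan2(-v[0],v[1]))
pl=ray(d,A([[267,155],[497,147]]),.022);print('plate ends',pl,np.linalg.norm(pl[0]-pl[1]))
st=ray(d,A([[75,88],[690,60],[710,370],[85,398]]),.012);print('stage',st,st.mean(0),[np.linalg.norm(st[i]-st[i-1]) for i in range(4)])
v=st[0]-st[1];print(np.arctan2(-v[0],v[1]));v=st[3]-st[2];print(np.arctan2(-v[0],v[1]))
th=np.mean([np.arctan2(-(a[0]),a[1]) for a in (st[0]-st[1],st[3]-st[2],bar[0]-bar[1])])
ex=np.array([np.cos(th),np.sin(th)]);ey=np.array([-np.sin(th),np.cos(th)])
o1=bar[:,:2].mean(0)+38*.001*ex+.04*ey; print('th',th,'origin from bar',o1)
for n,p in(('plate',pl),('spots',sp),('stage',st)):
  print(n,np.c_[(p[:,:2]-o1)@ex,(p[:,:2]-o1)@ey]*1e3)
# side check: project expected features
W=lambda x,y,z:[*(o1+x*ex+y*ey),z]
P=[W(-.038,.0225,.027),W(-.038,-.1025,.027),W(-.054,-.1075,.01),W(.054,-.1075,.01),W(.022,.0625,.03)]
print((proj(s,P)+.43-[285,190])*7); print((proj(d,P)+.43-[275,165])*7)
E
```

```text
bar ends [[ 0.44672561 -0.00575276  0.027     ]
 [ 0.44960353 -0.13016113  0.027     ]]
yaw bar 0.02312875744380403 0.1244416501825365
barS [[ 0.44477202 -0.01413231  0.027     ]
 [ 0.45353528 -0.13017076  0.027     ]]
spots [[ 0.52481252  0.00596294  0.022     ]
 [ 0.52442059 -0.05589204  0.022     ]
 [ 0.49450223  0.00560459  0.022     ]
 [ 0.4958202  -0.05635482  0.022     ]]
yaw spots -0.006336247121215438
plate ends [[ 0.50945374  0.0134177   0.022     ]
 [ 0.51040993 -0.06461312  0.022     ]] 0.07803668321609793
stage [[ 0.53614522  0.07908336  0.012     ]
 [ 0.54106471 -0.13269535  0.012     ]
 [ 0.43388563 -0.13490156  0.012     ]
 [ 0.42918934  0.07682906  0.012     ]] [ 0.48507122 -0.02792112  0.012     ] [np.float64(0.10697963352292957), np.float64(0.21183584774039738), np.float64(0.10720178631515014), np.float64(0.2117826989029863)]
0.02322518468611044
0.02217681879748809
th 0.022843586975800856 origin from bar [ 0.48524099 -0.0270994 ]
plate [[ 25.13190939  39.95347692]
 [ 24.30549605 -38.07883029]]
spots [[ 40.31640307  32.14983947]
 [ 38.51170486 -29.68005175]
 [ 10.00583542  32.48391612]
 [  9.9082089  -29.48942658]]
stage [[  53.31633526  104.99233054]
 [  53.39717133 -106.84350178]
 [ -53.80434068 -106.60099244]
 [ -53.66313073  105.18165938]]
[[148.349058   190.518181  ]
 [273.09978242 407.93825377]
 [228.26705078 472.03104834]
 [548.17552649 401.4329818 ]
 [271.8697537   96.66615398]]
[[327.16263919 335.98514951]
 [700.83776162 319.01481218]
 [711.86534549 371.04147628]
 [691.02130984  59.40949986]
 [200.00496257 163.0385623 ]]
```

Bar, stage and plate agree. The stage origin is near (0.485,-0.0275) with yaw 0.023. The plate centre is at stage y≈+1 and its rear end at ≈-39. I'll bring the tool over stage (-8,-62), with the finger line along stage x and an opening of about 50 mm.

Request:
{"method": "send_rows", "body": {
  "increments": [
    {"gripper": -0.18, "linear": [0.016, -0.038, 0], "delta_rot": [0, 0, -0.145]},
    {"gripper": -0.18, "linear": [0.033, -0.08, 0], "delta_rot": [0, 0, -0.29]},
    {"gripper": -0.18, "linear": [0.05, -0.12, 0], "delta_rot": [0, 0, -0.435]},
    {"gripper": -0.18, "linear": [0.068, -0.16, 0], "delta_rot": [0, 0, -0.58]},
    {"gripper": -0.18, "linear": [0.085, -0.2, 0], "delta_rot": [0, 0, -0.725]},
    {"gripper": -0.18, "linear": [0.102, -0.24, 0], "delta_rot": [0, 0, -0.87]},
    {"gripper": -0.18, "linear": [0.12, -0.28, 0], "delta_rot": [0, 0, -1.015]},
    {"gripper": -0.18, "linear": [0.135, -0.32, 0], "delta_rot": [0, 0, -1.157]}
  ]
}}

```text
clock: 1.0
position: [0.3546, 0.2101, 0.2314]
ee_rot: [0.0, 0.701, 0.713, 0.0]
contact_force: [0.8, 0.2, 0.9]
width: 0.0507
gripper_force: 0.0
```

Request:
{"method": "send_rows", "body": {
  "increments": [
    {"gripper": -0.18, "linear": [0.018, -0.042, 0], "delta_rot": [0, 0, 0]},
    {"gripper": -0.18, "linear": [0.036, -0.085, 0], "delta_rot": [0, 0, 0]},
    {"gripper": -0.18, "linear": [0.053, -0.13, -0.02], "delta_rot": [0, 0, 0]},
    {"gripper": -0.18, "linear": [0.071, -0.17, -0.04], "delta_rot": [0, 0, 0]},
    {"gripper": -0.18, "linear": [0.088, -0.21, -0.06], "delta_rot": [0, 0, 0]},
    {"gripper": -0.18, "linear": [0.106, -0.255, -0.08], "delta_rot": [0, 0, 0]},
    {"gripper": -0.18, "linear": [0.125, -0.301, -0.1], "delta_rot": [0, 0, 0]},
    {"gripper": -0.18, "linear": [0.125, -0.301, -0.13], "delta_rot": [0, 0, 0]}
  ]
}}

```text
clock: 1.8
position: [0.4837, -0.095, 0.102]
ee_rot: [0.004, 0.7, 0.714, 0.001]
contact_force: [0.7, -0.2, -0.2]
width: 0.0506
gripper_force: 0.0
```

```bash
python3 - <<'E'
from h import *
d=shot('top');s=shot('side');print(get_state()['position'])
a=cv2.resize(d['pixels'][155:240,275:387],None,fx=5,fy=5,interpolation=cv2.INTER_CUBIC)
b=cv2.resize(s['pixels'][160:270,280:380],None,fx=4,fy=4,interpolation=cv2.INTER_CUBIC)
o=np.zeros((450,a.shape[1]+b.shape[1]+0,3),np.uint8)[:, :]
o=o[:, :]; o[:425,:560]=a; o[:440,560:960]=b
cv2.imwrite('pics/c1.png',cv2.resize(o,(800,375)))
E
```

```text
[ 0.47639976 -0.08997125  0.09782066]
```

View pics/c1.png

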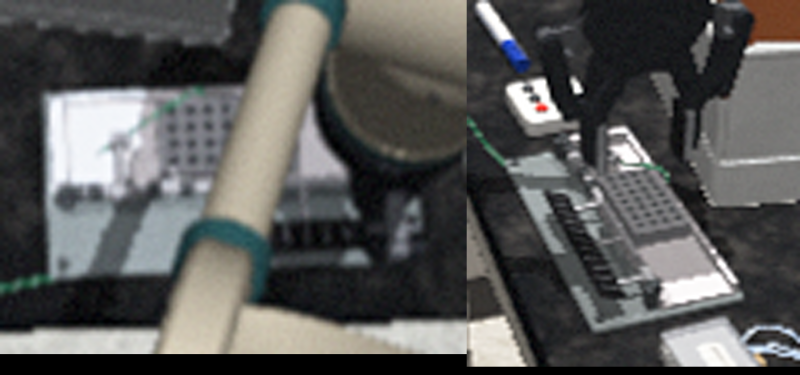

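The side view shows both fingertips above the stage, clear of the container, with the bar finger at about (598,165). I'll descend to just above the bar.

Request:
{"method": "send_rows", "body": {
  "increments": [
    {"gripper": -0.18, "linear": [0, 0, -0.02], "delta_rot": [0, 0, 0.006]},
    {"gripper": -0.18, "linear": [0, 0, -0.04], "delta_rot": [0, 0, 0.006]},
    {"gripper": -0.18, "linear": [0, 0, -0.055], "delta_rot": [0, 0, 0.006]},
    {"gripper": -0.18, "linear": [0, 0, -0.06], "delta_rot": [0, 0, 0.006]},
    {"gripper": -0.18, "linear": [0, 0, -0.06], "delta_rot": [0, 0, 0.006]}
  ]
}}

```text
clock: 2.4
position: [0.4788, -0.0884, 0.0417]
ee_rot: [-0.0, 0.696, 0.718, -0.0]
contact_force: [0.2, -1.9, -0.7]
width: 0.0501
gripper_force: 0.0
```

```bash
python3 - <<'E'
from h import *
s=shot('side');st=get_state();print(st['position'],st['ee_rot'],st['contact_force'])
o=np.array([.4851,-.0275]);th=.023;ex=np.array([np.cos(th),np.sin(th)]);ey=np.array([-ex[1],ex[0]])
p=st['position'][:2]-o;print('stage',p@ex,p@ey)
b=cv2.resize(s['pixels'][180:270,280:380],None,fx=6,fy=6,interpolation=cv2.INTER_CUBIC)
q=[]
for x in (-.038,.022):
  for z in (.04,.027):
    q.append([*(o+x*ex-.062*ey),z])
q=(proj(s,q)+.5-[280,180])*6-.5;print(q)
for u,v in q.astype(int): cv2.circle(b,(int(u),int(v)),3,(0,0,255),1)
cv2.imwrite('pics/c2.png',b)
E
```

```text
[ 0.47935788 -0.08877308  0.04221636] [3.65011560e-04 6.96435230e-01 7.17619517e-01 2.56751171e-04] [ 0.91847955 -0.57323381 -0.07297712]
stage -0.007149759248196068 -0.06112481625589426
[[226.98707716 316.52905754]
 [226.45925838 344.83865797]
 [377.26758992 286.68340835]
 [375.53896087 314.59952366]]
```

View pics/c2.png

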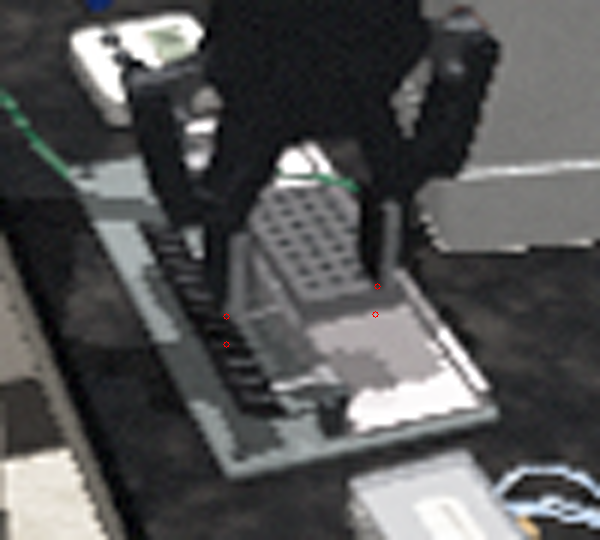

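The tips line up with the expected points over the bar and channel, and the channel finger is behind the plate's rear end. Now pressing the bar.

Request:
{"method": "send_rows", "body": {
  "increments": [
    {"gripper": -0.18, "linear": [0, 0, -0.006], "delta_rot": [0, 0, -0.005]},
    {"gripper": -0.18, "linear": [0, 0, -0.012], "delta_rot": [0, 0, -0.005]},
    {"gripper": -0.18, "linear": [0, 0, -0.016], "delta_rot": [0, 0, -0.005]},
    {"gripper": -0.18, "linear": [0, 0, -0.018], "delta_rot": [0, 0, -0.005]},
    {"gripper": -0.18, "linear": [0, 0, -0.018], "delta_rot": [0, 0, -0.005]}
  ]
}}

```text
clock: 2.95
position: [0.4788, -0.0893, 0.0231]
ee_rot: [-0.0, 0.699, 0.716, -0.0]
contact_force: [-1.0, -0.0, 1.7]
width: 0.0506
gripper_force: 0.8
```

Request:
{"method": "send_rows", "body": {
  "increments": [
    {"gripper": -0.18, "linear": [0, 0, -0.003], "delta_rot": [0, 0, 0]},
    {"gripper": -0.18, "linear": [0, 0, -0.006], "delta_rot": [0, 0, 0]},
    {"gripper": -0.18, "linear": [0, 0, -0.008], "delta_rot": [0, 0, 0]},
    {"gripper": -0.18, "linear": [0, 0, -0.008], "delta_rot": [0, 0, 0]}
  ]
}}

```text
clock: 3.35
position: [0.4791, -0.0894, 0.0152]
ee_rot: [0.0, 0.699, 0.716, 0.0]
contact_force: [-0.6, -0.1, 3.3]
width: 0.0504
gripper_force: 1.8
```

```bash
python3 - <<'E'
from h import *
s=shot('side')
f=[]
for i in range(4): shot('side') if i else 0; f.append(get_state()['contact_force'])
print(np.mean(f,0),get_state()['position'])
b=cv2.resize(s['pixels'][180:270,280:380],None,fx=6,fy=6,interpolation=cv2.INTER_CUBIC)
cv2.imwrite('pics/c3.png',b)
E
```

```text
[-0.54353322  0.02565752  3.74143386] [ 0.4791251  -0.08936684  0.01543192]
```

View pics/c3.png

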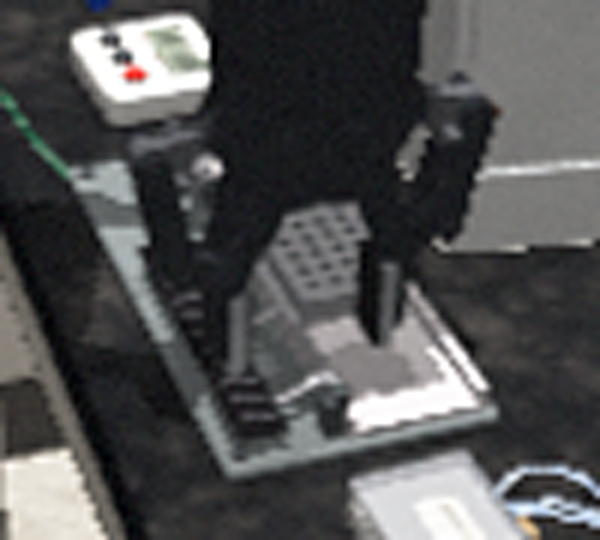

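The bar is partly down at 3.7 N, which is about 0.2 rad. The tips sit about 5 mm behind the TCP at this opening, so I'll press further.

Request:
{"method": "send_rows", "body": {
  "increments": [
    {"gripper": -0.18, "linear": [0, 0, -0.003], "delta_rot": [0, 0, 0]},
    {"gripper": -0.18, "linear": [0, 0, -0.005], "delta_rot": [0, 0, 0]},
    {"gripper": -0.18, "linear": [0, 0, -0.005], "delta_rot": [0, 0, 0]}
  ]
}}

```text
clock: 3.85
position: [0.48, -0.0894, 0.0105]
ee_rot: [0.001, 0.699, 0.715, 0.001]
contact_force: [1.3, 0.5, 6.0]
width: 0.0505
gripper_force: 3.2
```

```bash
python3 - <<'E'
from h import *
f=[]
for i in range(4): shot('side'); f.append(get_state()['contact_force'])
print(np.mean(f,0),get_state()['position'])
E
```

```text
[0.12751289 0.49458623 6.0821161 ] [ 0.47999696 -0.08936816  0.01063037]
```

Force is 6.1 N with no sign of floor contact, so the clip is near 0.40. Next I'll slide along the feed direction, stopping just before the nose.

Request:
{"method": "send_rows", "body": {
  "increments": [
    {"gripper": -0.18, "linear": [0, 0.004, 0], "delta_rot": [0, 0, 0]},
    {"gripper": -0.18, "linear": [0, 0.008, 0], "delta_rot": [0, 0, 0]},
    {"gripper": -0.18, "linear": [-0.001, 0.012, 0], "delta_rot": [0, 0, 0]},
    {"gripper": -0.18, "linear": [-0.001, 0.016, 0], "delta_rot": [0, 0, 0]},
    {"gripper": -0.18, "linear": [-0.001, 0.02, 0], "delta_rot": [0, 0, 0]},
    {"gripper": -0.18, "linear": [-0.001, 0.024, 0], "delta_rot": [0, 0, 0]},
    {"gripper": -0.18, "linear": [-0.001, 0.024, 0], "delta_rot": [0, 0, 0]}
  ]
}}

```text
clock: 4.75
position: [0.4797, -0.0666, 0.0109]
ee_rot: [0.002, 0.698, 0.716, 0.0]
contact_force: [0.2, -3.8, 6.2]
width: 0.0503
gripper_force: 3.1
```

```bash
python3 - <<'E'
from h import *
s=shot('side');t=shot('top')
st=get_state();print(st['contact_force'],st['position'])
b=cv2.resize(s['pixels'][180:270,280:380],None,fx=4,fy=4,interpolation=cv2.INTER_CUBIC)
a=cv2.resize(t['pixels'][165:237,275:375],None,fx=4,fy=4,interpolation=cv2.INTER_CUBIC)
a=cv2.copyMakeBorder(a,0,b.shape[0]-a.shape[0],0,0,cv2.BORDER_CONSTANT)
cv2.imwrite('pics/c4.png',np.hstack([b,a]))
E
```

```text
[ 0.27806595 -3.5317235   6.67334647] [ 0.47972632 -0.06666776  0.01089751]
```

View pics/c4.png

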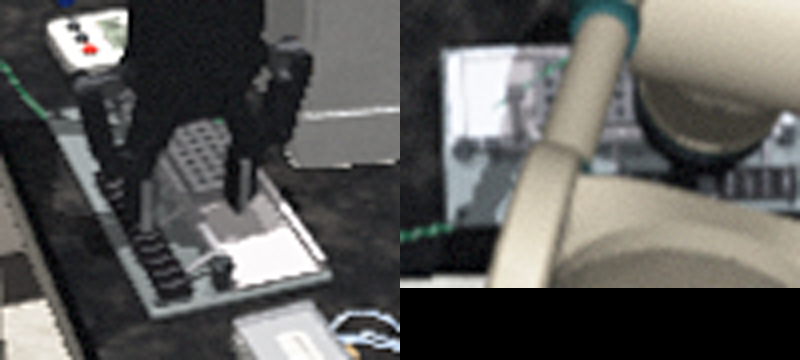

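The side view shows the channel finger at (240,195) against the plate's end, and the top view shows the plate's front edge just short of the nose at about (540,90). I'll keep pushing.

Request:
{"method": "send_rows", "body": {
  "increments": [
    {"gripper": -0.18, "linear": [0, 0.003, 0], "delta_rot": [0, 0, 0]},
    {"gripper": -0.18, "linear": [0, 0.006, 0], "delta_rot": [0, 0, 0]},
    {"gripper": -0.18, "linear": [0, 0.009, 0], "delta_rot": [0, 0, 0]},
    {"gripper": -0.18, "linear": [0, 0.012, 0], "delta_rot": [0, 0, 0]},
    {"gripper": -0.18, "linear": [-0.001, 0.015, 0], "delta_rot": [0, 0, 0]},
    {"gripper": -0.18, "linear": [-0.001, 0.015, 0], "delta_rot": [0, 0, 0]}
  ]
}}

```text
clock: 5.45
position: [0.4792, -0.0518, 0.011]
ee_rot: [0.003, 0.698, 0.716, 0.0]
contact_force: [0.9, -3.5, 6.4]
width: 0.0504
gripper_force: 3.3
```

The force is unchanged and the plate's front is now past the nose. On toward home.

Request:
{"method": "send_rows", "body": {
  "increments": [
    {"gripper": -0.18, "linear": [0, 0.004, 0], "delta_rot": [0, 0, 0]},
    {"gripper": -0.18, "linear": [0, 0.008, 0], "delta_rot": [0, 0, 0]},
    {"gripper": -0.18, "linear": [0, 0.012, 0], "delta_rot": [0, 0, 0]},
    {"gripper": -0.18, "linear": [0, 0.016, 0], "delta_rot": [0, 0, 0]},
    {"gripper": -0.18, "linear": [-0.001, 0.02, 0], "delta_rot": [0, 0, 0]},
    {"gripper": -0.18, "linear": [-0.001, 0.022, 0], "delta_rot": [0, 0, 0]},
    {"gripper": -0.18, "linear": [-0.001, 0.022, 0], "delta_rot": [0, 0, 0]}
  ]
}}

```text
clock: 6.15
position: [0.478, -0.0297, 0.011]
ee_rot: [0.002, 0.698, 0.716, 0.0]
contact_force: [0.4, -3.5, 6.3]
width: 0.0505
gripper_force: 3.2
```

Request:
{"method": "send_rows", "body": {
  "increments": [
    {"gripper": -0.18, "linear": [0, 0.002, 0], "delta_rot": [0, 0, 0]},
    {"gripper": -0.18, "linear": [0, 0.004, 0], "delta_rot": [0, 0, 0]},
    {"gripper": -0.18, "linear": [0, 0.005, 0], "delta_rot": [0, 0, 0]},
    {"gripper": -0.18, "linear": [0, 0.005, 0], "delta_rot": [0, 0, 0]}
  ]
}}

```text
clock: 6.55
position: [0.4778, -0.0253, 0.011]
ee_rot: [0.003, 0.698, 0.716, -0.0]
contact_force: [-0.0, -7.5, 6.7]
width: 0.0503
gripper_force: 4.5
```

Request:
{"method": "send_rows", "body": {
  "increments": [
    {"gripper": -0.18, "linear": [0, 0.001, 0], "delta_rot": [0, 0, 0]},
    {"gripper": -0.18, "linear": [0, 0.002, 0], "delta_rot": [0, 0, 0]},
    {"gripper": -0.18, "linear": [0, 0.002, 0], "delta_rot": [0, 0, 0]}
  ]
}}

```text
clock: 6.85
position: [0.4781, -0.025, 0.011]
ee_rot: [0.004, 0.698, 0.717, -0.001]
contact_force: [-1.1, -13.9, 5.8]
width: 0.0504
gripper_force: 8.1
```

```bash
python3 - <<'E'
from h import *
s=shot('side');t=shot('top')
st=get_state();print(st['contact_force'],st['position'])
b=cv2.resize(s['pixels'][180:270,280:380],None,fx=4,fy=4,interpolation=cv2.INTER_CUBIC)
a=cv2.resize(t['pixels'][165:237,275:375],None,fx=4,fy=4,interpolation=cv2.INTER_CUBIC)
a=cv2.copyMakeBorder(a,0,b.shape[0]-a.shape[0],0,0,cv2.BORDER_CONSTANT)
cv2.imwrite('pics/c5.png',np.hstack([b,a]))
E
```

```text
[ -1.55717943 -13.40225569   5.7565845 ] [ 0.47807036 -0.0249593   0.01099483]
```

View pics/c5.png

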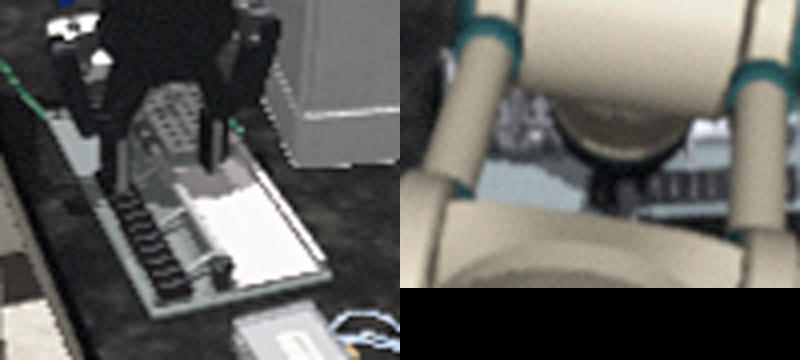

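The plate is hard against the stop, with the y force up to 13 N at the predicted tip position. I'll back off a few mm with the bar still held so the finger doesn't drag the plate up, then lift straight to let the bar up.

Request:
{"method": "send_rows", "body": {
  "increments": [
    {"gripper": -0.18, "linear": [0, -0.003, 0], "delta_rot": [0, 0, 0]},
    {"gripper": -0.18, "linear": [0, -0.006, 0], "delta_rot": [0, 0, 0]},
    {"gripper": -0.18, "linear": [0, -0.007, 0], "delta_rot": [0, 0, 0]},
    {"gripper": -0.18, "linear": [0, -0.007, 0], "delta_rot": [0, 0, 0]}
  ]
}}

```text
clock: 7.35
position: [0.4773, -0.0278, 0.0107]
ee_rot: [0.0, 0.699, 0.715, 0.001]
contact_force: [1.9, 3.2, 5.8]
width: 0.0505
gripper_force: 3.1
```

Request:
{"method": "send_rows", "body": {
  "increments": [
    {"gripper": -0.18, "linear": [0, 0, 0.003], "delta_rot": [0, 0, 0]},
    {"gripper": -0.18, "linear": [0, 0, 0.006], "delta_rot": [0, 0, 0]},
    {"gripper": -0.18, "linear": [0, 0, 0.01], "delta_rot": [0, 0, 0]},
    {"gripper": -0.18, "linear": [0, 0, 0.02], "delta_rot": [0, 0, 0]},
    {"gripper": -0.18, "linear": [0, 0, 0.04], "delta_rot": [0, 0, 0]},
    {"gripper": -0.18, "linear": [0, 0, 0.08], "delta_rot": [0, 0, 0]},
    {"gripper": -0.18, "linear": [0, 0, 0.12], "delta_rot": [0, 0, 0]},
    {"gripper": -0.18, "linear": [0, 0, 0.16], "delta_rot": [0, 0, 0]}
  ]
}}

```text
clock: 8.15
position: [0.4754, -0.0286, 0.1721]
ee_rot: [0.0, 0.699, 0.716, -0.0]
contact_force: [1.0, -0.3, 0.2]
width: 0.0504
gripper_force: 0.0
```

Request:
{"method": "send_rows", "body": {
  "increments": [
    {"gripper": -0.18, "linear": [-0.02, 0.04, 0], "delta_rot": [0, 0, 0]},
    {"gripper": -0.18, "linear": [-0.04, 0.08, 0], "delta_rot": [0, 0, 0]},
    {"gripper": -0.18, "linear": [-0.06, 0.12, 0], "delta_rot": [0, 0, 0]},
    {"gripper": -0.18, "linear": [-0.08, 0.16, 0], "delta_rot": [0, 0, 0]},
    {"gripper": -0.18, "linear": [-0.1, 0.2, 0], "delta_rot": [0, 0, 0]},
    {"gripper": -0.18, "linear": [-0.12, 0.24, 0], "delta_rot": [0, 0, 0]},
    {"gripper": -0.18, "linear": [-0.12, 0.28, 0], "delta_rot": [0, 0, 0]},
    {"gripper": -0.18, "linear": [-0.12, 0.32, 0], "delta_rot": [0, 0, 0]}
  ]
}}

```text
clock: 8.95
position: [0.355, 0.2927, 0.1709]
ee_rot: [0.001, 0.698, 0.716, 0.0]
contact_force: [0.3, -0.5, 0.6]
width: 0.0506
gripper_force: 0.0
```

```bash
python3 - <<'E'
from h import *
s=shot('side');t=shot('top')
b=cv2.resize(s['pixels'][180:270,280:380],None,fx=4,fy=4,interpolation=cv2.INTER_CUBIC)
a=cv2.resize(t['pixels'][165:237,275:375],None,fx=4,fy=4,interpolation=cv2.INTER_CUBIC)
a=cv2.copyMakeBorder(a,0,b.shape[0]-a.shape[0],0,0,cv2.BORDER_CONSTANT)
cv2.imwrite('pics/c6.png',np.hstack([b,a]))
o=np.array([.4851,-.0275]);th=.023;ex=np.array([np.cos(th),np.sin(th)]);ey=np.array([-ex[1],ex[0]])
P=[[*(o+.022*ex+y*ey),.022] for y in(.0135,.0935)]
print((proj(t,P)-[275,165])*4+[400,0],(proj(s,P)-[280,180])*4)
E
```

```text
[[596.31336992  90.254481  ]
 [461.5408102   96.37230937]] [[200.80390699 145.07259034]
 [157.09675852  80.52844114]]
```

View pics/c6.png

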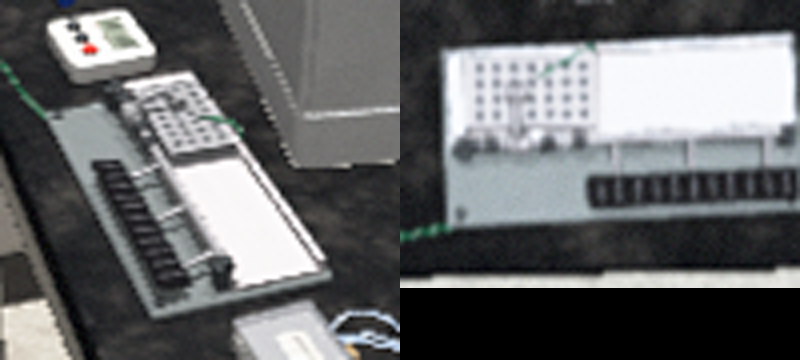

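The top view shows the plate spanning about 461–598, which matches the predicted home span of 461.5–596. The clip arm is down on the plate at (517,105), and the timer, case and tool are all clear.

```bash
python3 -c "
from rig import sign_off; print(sign_off())"
```

```text
the job is handed in; nothing more can be done
None
```

The target plate is home against the end stop with the clip down on it, confirmed in the final images; the arm is clear, nothing else was touched, and the job was handed in at about 9 s.

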